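Hold the angle gauge on a pipe stub at the marked angle

TASK

Slip the capped copper pipe stub, open end down, over the upright spindle of the blue fixture until it sits on the brass spring collar, and let go of it. Then take the angle gauge by its orange grip, rest the middle of its foot on the stub's uneven top and rock the gauge until its black pointer settles on the red mark; finish still holding it there, pressing lightly, so that the angle can be scribed. Leave the elbow, bucket and steel block alone.

Things in the scene. Friction and masses are not known exactly. Their poses are not given: they have to be found in the camera images.
- stub: Capped copper pipe stub standing open end down: outer diameter 35 mm, height 70 mm to its low domed top; a brass-coloured bead of braze 8.5 mm off the axis stands up to 72.5 mm and makes the top uneven. Bore open below: diameter 27 mm, 58 mm deep. About 150 g. Origin: centre of its underside; z up its axis
- stub_top (a point): Centre of the stub's domed top, on its axis, 70 mm above its underside
- seat (a point): Centre of the top of the brass spring collar (52 mm diameter, 50 mm above the bench) round the spindle of the fixed blue fixture (plate 130 x 130 x 22 mm); the stub's underside rests here. The collar yields down up to 15 mm: at about 2.4 N in all it starts to move (the stub alone, 1.5 N, does not move it), then 0.4 N more per mm, to its stop at about 8 N
- spindle_tip (a point): Centre of the top of the fixed steel spindle, 95 mm above the bench, 45 mm above the collar. The spindle is upright, 23 mm in diameter, tapering to 10 mm over its last 14 mm
- gauge: Angle gauge, 133 mm high, 350 g, standing on its aluminium foot 90 (x) by 28 (y) by 12 mm high. Round case 90 mm across, 20 mm thick (along y), centre 57 mm up. Orange grip block 34 (x) by 24 mm (y), 102 to 133 mm up, pinched across y from above. White dials on both faces (+y, -y), alike, each with black pointer and red mark. Origin: centre of the foot's underside; x along the foot, z up
- gauge_grip (a point): Centre of the orange grip, 117 mm above the gauge's underside
- pointer (a joint): Swinging black pointer, a pendulum on an axis along the gauge's +y through the case centre, settling straight down within about 1 s. Angle (rad) in the gauge's frame: 0 points at the foot, positive swings its tip towards the gauge's -x. Turning the gauge by a about its own +y makes it read -a
- pointer_tip (a point): Point on the pointer 36 mm from its axis, in the middle of the gauge's thickness
- mark (a joint): Where the red mark is set on the dial (it stays so): angle in rad, same axis, zero and sense as the pointer's, between 0.16 and 0.42
- mark_mid (a point): Middle of the red mark, 36 mm from the pointer's axis, in the middle of the gauge's thickness. The mark is about 6 mm wide along the dial's rim
- elbow: Bystander: loose copper pipe elbow lying flat, legs 66 mm long along its x and y, 32 mm thick; origin under its corner
- bucket: Bystander: small white open bucket, 110 mm diameter, 100 mm high; origin: centre of its underside
- steel_block: Bystander: steel block 50 x 80 x 30 mm; origin: centre of its underside
Not all that is in view belongs to the job. Of the things like the stub, leave any that is green; of the rest the smaller one is meant. There is more than one size of the gauge; the one meant has the size given above.

How it is judged:
By the outcome, as a careful person would: the job done as asked, in the order asked, and still so for the second after the job is handed in, while the arm keeps its last pose, push and grip.
It also fails if it takes over 53 s, if anything falls off the work surface, if the arm or the gripper's body presses on something with over 40 N, if the wrist force passes 120 N, or if a joint passes its speed limit or range.

ROBOT

A 6-joint arm with a two-finger parallel gripper is mounted at the origin on the work surface. World frame = base frame: x ahead of the robot, y to its left, z up, the work surface at z = 0. Lengths are in m, angles in rad, forces in N, time in s.
With the tool pointing down it reaches from about 0.375 to 0.75 m from the base axis. Payload 9 kg.
Tool frame: the origin (TCP) lies midway between the tips of the shut fingers; the grasp point (between the pads) lies 19 mm behind it; z points along the fingers, x is the direction in which the jaws open and shut, and the axes are right-handed (so a half turn about z gives the same grasp; the last joint's range is limited). The gripper opens to 85 mm and grips with 20 to 120 N. Pads are 22 mm wide; open, the fingers measure 114 mm over their backs; the gripper's body (76 mm by 85 mm) begins 54 mm behind the grasp point. The pads swing forward as they close: fully open they stand 13 mm farther back than shut.
Start: joints at [-1.39, 0.104, 0.097, 1.564, 0, 1.353], TCP at [0.233, -0.553, 0.231] pointing down, gripper open.
Joint ranges: [-2.99, 2.99], [-0.84, 1.86], [-1.1, 1.16], [-1.84, 2.11], [-1.51, 1.56], [-3.14, 3.14]. Speed limits (rad/s): [2.22, 2.22, 2.57, 3.14, 3.14, 3.14].

INTERFACE

Orientations are given as a unit quaternion [w, x, y, z].
In Python, from rig import state, grab_frame, hand_in gives the robot as it stands.
- The arm moves only by the tool move_arm, never from a script. Its argument "series" is a list of rows, each a list of 7 numbers: the shift along the tool's x, y, z in mm, then the turn, a rotation vector about the tool's x, y, z in degrees, then the opening, from 0 (shut) to 1 (fully open). A call has 1 to 8 rows; each row is the pose to reach, as a shift and turn from the pose measured when the call began, along the tool's axes at that moment; what a row does not reach only later rows make up. A row lasts 1/10 s, in which the tool goes at most 50 mm and 8.59 degrees, less where a joint would pass 70% of its speed; a pose out of reach is approached as far as the arm can. A call with a gripper value outside its range is refused whole. The fingers move at their own pace and stop on an object; the grip force is fixed at half the most. Time passes only in rows, so rows that repeat a pose let the fingers close. It gives the time, the measured TCP pose, the force and the opening at its end, in the units of the state.
- state(): the state, without advancing time (a new reading comes with each control period).
- grab_frame(name): name is "side" or "top"; returns a dict with "frame" (420x560x3 uint8, red, green, blue), "intrinsics" (3x3 intrinsics, pixels), "pose" (4x4, takes a point from camera to world coordinates). Camera axes: x right, y down, z forward; pixel columns grow to the right and rows downward; lengths in m; the calibration is good to about 2 mm. A picture is of the moment at which its call begins. There is no depth.
- hand_in(): hands the job in, once; it reports no verdict.
The state is a dict: "t": time; "joint_positions": joint angles; "dq": joint speeds; "effort": joint torques, N m; "eef_pos": TCP position; "tool_rot": TCP orientation; "wrist_force": force on the tool from outside, world axes, zero at the start; "moment": the same for the moment, N m; "finger_gap": opening from 0.0 (shut) to 1.0 (fully open).
Only numpy, scipy, OpenCV 4.12 (cv2) and the standard library are available. Lean on these libraries where they do the work, as an engineer would, in place of code of your own. Each camera call takes 0.05 s, during which the arm holds its last target.

## Working session

There is one attempt and no reset: what is moved stays moved. The work goes in short steps, Python scripts to look and compute and a tool call to move; the robot and the scene stay as the last step left them, time stands still between calls to the robot, and variables do not carry over. Pictures are saved under pics/ and viewed, and the job is handed in when it is done.

Besides the shell and the picture viewer there is one more tool, called after "Request:" in YAML: its name, and indented under it one key for each argument. move_arm: Moves the arm, as the interface text tells. Its arguments: {"type":"object","properties":{"series":{"type":"array","items":{"type":"array","items":{"type":"number"}}}},"required":["series"]}

```bash
ls; mkdir -p pics
python3 - <<'E'
from rig import state, grab_frame
import cv2
s=state(); print(s)
for n in("side","top"):
    f=grab_frame(n); cv2.imwrite(f"pics/{n}0.png",f["frame"][:,:,::-1]); print(n,f["intrinsics"],f["pose"])
    import pickle; pickle.dump(f,open(f"{n}0.pkl","wb"))
E
```

```text
pics
{'t': 0.0, 'joint_positions': array([-1.38966711e+00,  1.04705376e-01,  9.64430407e-02,  1.56392153e+00,
       -1.52500918e-05,  1.35306990e+00]), 'dq': array([-0.00141077,  0.00247224,  0.00140428, -0.00058626, -0.0002696 ,
       -0.00102188]), 'effort': array([-3.73521092e-03, -5.56927085e+01,  5.03651297e+01,  1.69958733e-02,
       -4.11317696e-04,  4.62941352e-05]), 'eef_pos': array([ 0.23294301, -0.55255168,  0.23050435]), 'tool_rot': array([-4.94169323e-04,  8.33175675e-01, -5.53007969e-01, -4.86998561e-04]), 'wrist_force': array([-0.81485586, -0.3347854 , -0.46549953]), 'moment': array([-0.02418881, -0.00394347, -0.00130241]), 'finger_gap': 0.9994374932101822}
side [[383.03019376   0.         272.43248931]
 [  0.         383.03019376 210.53486755]
 [  0.           0.           1.        ]] [[ 0.9229489  -0.21198777  0.32128882  0.32931629]
 [-0.38486706 -0.52238553  0.76091439 -0.64008945]
 [ 0.00653209 -0.82593858 -0.56372226  0.5886208 ]
 [ 0.          0.          0.          1.        ]]
top [[466.7987622    0.         281.0834984 ]
 [  0.         466.7987622  200.88204258]
 [  0.           0.           1.        ]] [[-0.01879185 -0.98503424  0.17133131  0.40889576]
 [-0.99979218  0.01715869 -0.01100819  0.05061057]
 [ 0.00790362 -0.17150257 -0.98515197  1.11376796]
 [ 0.          0.          0.          1.        ]]
```

View pics/side0.png

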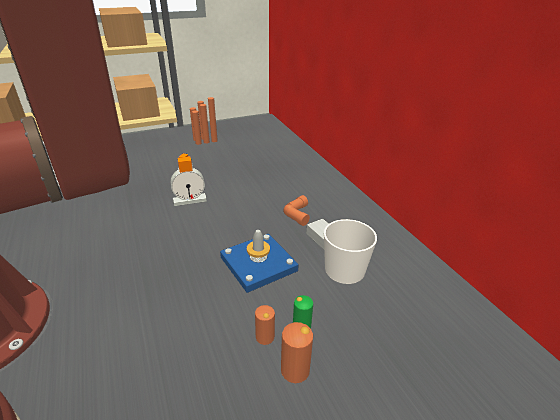

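View pics/top0.png

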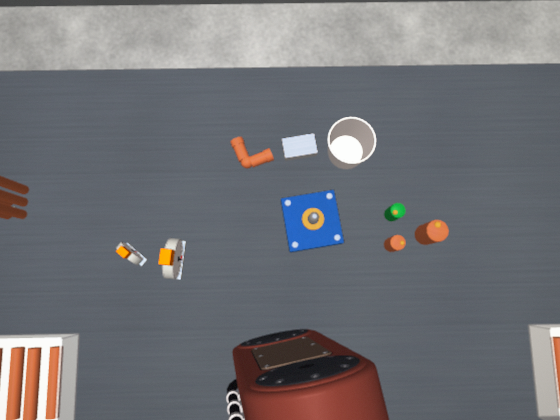

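The side view shows the small copper stub at about (265,325), the green one at (303,310), the big one at (296,352), the fixture spindle at (258,240) and one gauge at (188,180). In the top view there are two gauges, at (128,253) and (172,258), and the stub is at (397,243). Next I'll zoom in and measure.

```bash
cat > h.py <<'E'
import numpy as np, cv2, pickle
from scipy.spatial.transform import Rotation as R
def grab(n,tag):
    from rig import grab_frame
    f=grab_frame(n); pickle.dump(f,open(f"{n}{tag}.pkl","wb")); cv2.imwrite(f"pics/{n}{tag}.png",f["frame"][:,:,::-1]); return f
def load(n,tag): return pickle.load(open(f"{n}{tag}.pkl","rb"))
def crop(f,u0,v0,u1,v1,k,name):
    c=f["frame"][v0:v1,u0:u1,::-1]; cv2.imwrite(f"pics/{name}.png",cv2.resize(c,None,fx=k,fy=k,interpolation=cv2.INTER_CUBIC))
def ray(f,u,v):
    d=np.linalg.solve(f["intrinsics"],[u,v,1.]); P=f["pose"]; return P[:3,3],P[:3,:3]@d
def onz(f,u,v,z):
    o,d=ray(f,u,v); return o+d*(z-o[2])/d[2]
def proj(f,p):
    P=f["pose"]; c=P[:3,:3].T@(np.asarray(p)-P[:3,3]); q=f["intrinsics"]@c; return q[:2]/q[2]
def tri(fa,a,fb,b):
    o1,d1=ray(fa,*a); o2,d2=ray(fb,*b)
    A=np.c_[d1,-d2]; t=np.linalg.lstsq(A,o2-o1,rcond=None)[0]
    p,q=o1+d1*t[0],o2+d2*t[1]; return (p+q)/2,np.linalg.norm(p-q)
def blobs(f,lo,hi,box=None,amin=15):
    h=cv2.cvtColor(f["frame"],cv2.COLOR_RGB2HSV); m=cv2.inRange(h,lo,hi)
    if box: 
        z=np.zeros_like(m); u0,v0,u1,v1=box; z[v0:v1,u0:u1]=m[v0:v1,u0:u1]; m=z
    n,l,s,c=cv2.connectedComponentsWithStats(m)
    return [(s[i,4],s[i,:4].tolist(),c[i].round(1).tolist()) for i in range(1,n) if s[i,4]>=amin],m
E
python3 - <<'E'
from h import *
t=load("top","0"); s=load("side","0")
a=t["frame"][225:290,100:200,::-1]; b=t["frame"][195:265,370:460,::-1];c=s["frame"][145:215,150:220,::-1];d=s["frame"][220:390,220:330,::-1]
cat=np.zeros((600,800,3),np.uint8)
for im,(x,y),k in((a,(0,0),4),(b,(400,0),4),(c,(0,290),4),(d,(480,290),1.8)):
    r=cv2.resize(im,None,fx=k,fy=k,interpolation=cv2.INTER_CUBIC); h,w=r.shape[:2]; h=min(h,600-y);w=min(w,800-x); cat[y:y+h,x:x+w]=r[:h,:w]
cv2.imwrite("pics/z0.png",cat)
for f,n in((t,"top"),(s,"side")):
    for nm,lo,hi in(("orange",(8,220,180),(20,255,255)),("copper",(3,120,80),(14,225,255)),("blue",(100,150,60),(125,255,255))):
        print(n,nm,*blobs(f,lo,hi,amin=25)[0],sep="\n  ")
E
```

```text
top
  orange
  (np.int32(76), [117, 247, 12, 11], [122.4, 251.7])
  (np.int32(29), [164, 250, 8, 15], [169.0, 258.0])
top
  copper
  (np.int32(608), [231, 137, 43, 31], [249.5, 154.1])
  (np.int32(252), [0, 176, 28, 18], [12.9, 185.3])
  (np.int32(563), [0, 190, 28, 29], [11.1, 205.2])
  (np.int32(585), [415, 220, 34, 24], [431.2, 232.4])
  (np.int32(254), [384, 235, 22, 17], [394.3, 243.0])
  (np.int32(149), [238, 332, 72, 17], [272.9, 342.2])
  (np.int32(203), [553, 337, 7, 55], [557.2, 356.5])
  (np.int32(932), [6, 347, 18, 73], [14.8, 383.3])
  (np.int32(640), [46, 347, 13, 72], [52.0, 382.7])
  (np.int32(29), [0, 349, 2, 21], [0.3, 357.2])
  (np.int32(922), [23, 348, 18, 72], [31.6, 383.8])
  (np.int32(5555), [238, 363, 150, 57], [319.6, 399.0])
top
  blue
  (np.int32(2373), [281, 190, 63, 62], [311.3, 221.0])
side
  orange
  (np.int32(197), [178, 154, 14, 18], [184.5, 162.9])
side
  copper
  (np.int32(15727), [0, 0, 128, 199], [67.2, 89.2])
  (np.int32(254), [208, 97, 9, 45], [212.2, 118.9])
  (np.int32(581), [190, 101, 19, 44], [199.5, 123.1])
  (np.int32(2889), [0, 120, 48, 90], [17.5, 167.1])
  (np.int32(460), [284, 195, 26, 31], [297.3, 210.1])
  (np.int32(3235), [0, 255, 49, 114], [18.6, 310.7])
  (np.int32(657), [255, 305, 20, 40], [264.4, 324.4])
  (np.int32(1597), [281, 322, 32, 61], [295.7, 352.5])
  (np.int32(219), [0, 392, 15, 28], [5.2, 408.3])
side
  blue
  (np.int32(2058), [220, 236, 78, 56], [258.4, 264.9])
```

View pics/z0.png

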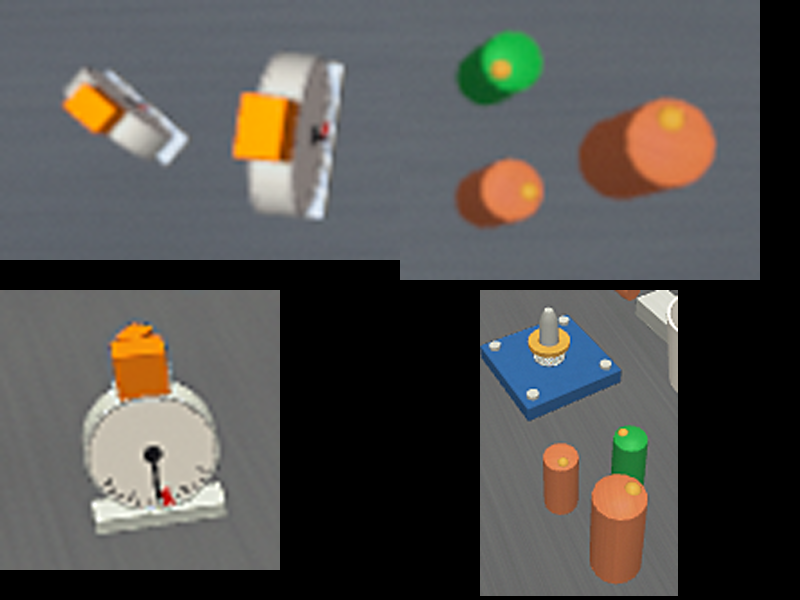

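The large gauge's foot is about 38 px, or 90 mm, so that is the one meant. Its red mark lies towards world +x. Now the positions.

Run:
```python
from h import *
t=load("top","0"); s=load("side","0")
np.set_printoptions(precision=4,suppress=True)
def fitell(f,lo,hi,box):
    b,m=blobs(f,lo,hi,box,8)
    cs,_=cv2.findContours(m,cv2.RETR_EXTERNAL,cv2.CHAIN_APPROX_NONE); c=max(cs,key=cv2.contourArea); c=cv2.convexHull(c)
    return b,cv2.minEnclosingCircle(c),(cv2.fitEllipse(c) if len(c)>5 else None)
# stub: bright top
h=cv2.cvtColor(t["frame"],cv2.COLOR_RGB2HSV); print(h[235:252:2,384:406:2,2])
b,mc,e=fitell(t,(3,100,180),(28,255,255),(378,228,412,258)); print("stub top disc",mc,e)
print(onz(t,*e[0],.068),"edge-size mm",np.array(e[1])/466.8*(1.1138-.068))
print("seat collar blobs"); b,mc,e=fitell(t,(12,120,120),(28,255,255),(295,200,335,240)); print(b,e,onz(t,*e[0],.05))
b,m=blobs(t,(100,150,60),(125,255,255),None,500); c=max(cv2.findContours(m,0,1)[0],key=cv2.contourArea); r=cv2.minAreaRect(c); print("plate",r,onz(t,*r[0],.020))
# brass bead
for f in(t,s): print(blobs(f,(15,100,170),(30,255,255),None,3)[0])
a=t["frame"][185:255,278:348,::-1]; b=s["frame"][225:295,218:300,::-1]
cv2.imwrite("pics/z1.png",np.hstack([cv2.resize(a,(400,400),interpolation=2),cv2.resize(b,(400,400*70//82),interpolation=2) if 0 else cv2.resize(s["frame"][225:270,236:281,::-1],(400,400),interpolation=2)]))
cv2.imwrite("pics/z2.png",np.hstack([cv2.resize(t["frame"][233:283,150:200,::-1],(400,400),interpolation=2),cv2.resize(s["frame"][150:210,160:220,::-1],(400,400),interpolation=2)]))
```

```text
[[110 111 109 108 101 165 204 201 179 110 110]
 [110 110 104 114 195 227 228 224 223 214 110]
 [106 111 120 154 226 229 226 221 224 225 192]
 [107 118 118 181 227 227 224 223 222 225 219]
 [111 115 116 178 228 226 223 224 224 232 222]
 [111 113 114 135 228 225 224 223 224 221 196]
 [105 112 112 112 172 224 224 225 225 224 127]
 [106 108 109 110 109 147 202 206 183 118 109]
 [111 108 104 109 107 107 101 102 109 111 111]]
stub top disc ((397.5, 241.89999389648438), 7.580334663391113) ((397.48553466796875, 241.9861602783203), (14.055481910705566, 15.25621509552002), 121.45646667480469)
[ 0.4926 -0.2205  0.068 ] edge-size mm [0.0315 0.0342]
seat collar blobs
[(np.int32(256), [302, 208, 22, 22], [312.3, 219.0])] ((312.5070495605469, 218.5357666015625), (21.154590606689453, 21.16375160217285), 128.41757202148438) [ 0.5514 -0.0327  0.05  ]
plate ((311.7843017578125, 220.40841674804688), (54.518985748291016, 54.91323471069336), 80.27242279052734) [ 0.551  -0.0333  0.02  ]
[(np.int32(265), [302, 208, 22, 22], [312.4, 219.0]), (np.int32(15), [393, 210, 5, 4], [394.7, 211.7]), (np.int32(34), [4
[... 575 characters left out ...]
11.4]), (np.int32(28), [25, 113, 9, 4], [28.5, 114.4]), (np.int32(4), [134, 119, 4, 1], [135.5, 119.0]), (np.int32(5), [36, 121, 2, 5], [36.4, 123.0]), (np.int32(6), [168, 121, 5, 2], [170.2, 121.7]), (np.int32(4), [40, 132, 2, 4], [40.2, 133.5]), (np.int32(69), [178, 154, 13, 8], [183.7, 157.9]), (np.int32(6), [179, 163, 4, 3], [180.5, 164.0]), (np.int32(5), [184, 162, 4, 2], [185.4, 162.4]), (np.int32(10), [188, 163, 3, 6], [189.5, 164.9]), (np.int32(16), [182, 165, 7, 6], [184.9, 167.9]), (np.int32(168), [247, 241, 23, 15], [258.0, 249.1]), (np.int32(17), [297, 297, 5, 4], [298.9, 298.6]), (np.int32(25), [263, 313, 6, 5], [265.6, 315.0]), (np.int32(51), [300, 327, 10, 7], [304.4, 330.0])]
```

View pics/z1.png

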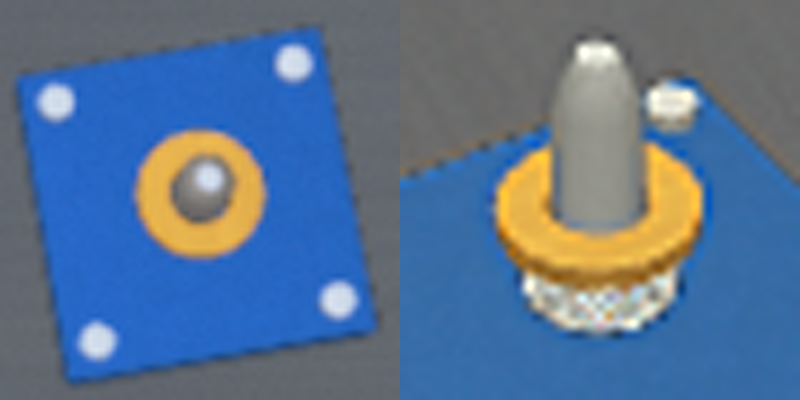

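View pics/z2.png

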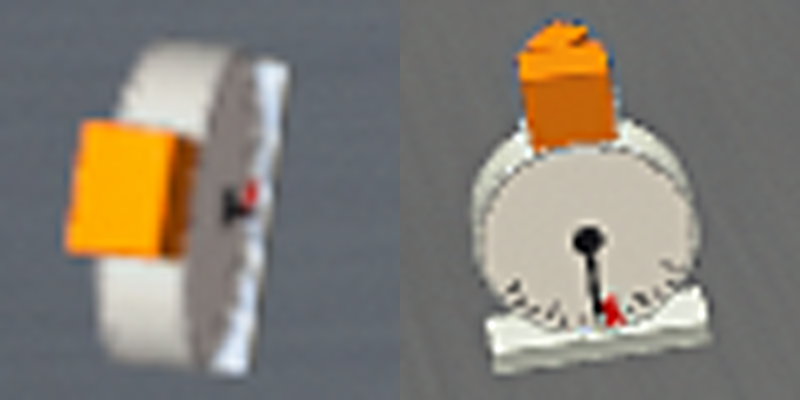

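Run:
```python
from h import *
t=load("top","0"); s=load("side","0")
np.set_printoptions(precision=4,suppress=True)
print("spindle tip tri",tri(t,(313.9,215.7),s,(257.7,229.6)),onz(t,313.9,215.7,.095),onz(s,257.7,229.6,.095))
print("collar side",onz(s,*[236-.5+599/8.889,225-.5+205/8.889],.05))
print("bead tri",tri(t,(401.7,242.5),s,(265.6,315)),onz(t,401.7,242.5,.0722),onz(s,265.6,315,.0722))
# stub in side: bottom & mask
b,m=blobs(s,(3,120,80),(30,255,255),(250,300,280,350),100); print(b)
c=max(cv2.findContours(m,0,1)[0],key=cv2.contourArea); r=cv2.minAreaRect(c); print(r)
for p in [(.4926,-.2205)]:
    print(proj(s,[*p,0]),proj(s,[*p,.07]),proj(s,[*p,.035]),proj(t,[*p,.035]))
g=onz(t,164.75,256.2,.133); print("grip top",g)
U=lambda x,y:(x*.125+150-.5,y*.125+233-.5)
V=lambda x,y:((x-400)*.15+160-.5,y*.15+150-.5)
a,b=onz(t,*U(290,65),.012),onz(t,*U(242,374),.012); print("foot front edge top view",a,b,np.linalg.norm(a-b))
a,b=onz(s,*V(497,372),0),onz(s,*V(710,340),0); print("foot front bottom side view",a,b,np.linalg.norm(a-b))
for q in ((82,122),(190,133),(178,255),(68,250)): print(onz(t,*U(*q),.133))
```

```text
spindle tip tri (array([ 0.5518, -0.0324,  0.0982]), np.float64(0.0011872393644536154)) [ 0.5517 -0.0325  0.095 ] [ 0.5539 -0.0285  0.095 ]
collar side [ 0.6427 -0.0707  0.05  ]
bead tri (array([ 0.4913, -0.2293,  0.0703]), np.float64(0.0004625329436042753)) [ 0.491  -0.2288  0.0722] [ 0.491  -0.2309  0.0722]
[(np.int32(682), [255, 305, 20, 40], [264.4, 324.1])]
((264.5, 324.5), (39.0, 19.0), 90.0)
[264.4684 337.0388] [264.2588 311.2092] [264.3666 324.4966] [393.8659 243.197 ]
grip top [0.4666 0.2844 0.133 ]
foot front edge top view [0.5094 0.2648 0.012 ] [0.4198 0.2772 0.012 ] 0.0904313040038261
foot front bottom side view [0.4219 0.2808 0.    ] [0.51   0.2716 0.    ] 0.08863746971717705
[0.4844 0.2953 0.133 ]
[0.481  0.2671 0.133 ]
[0.4494 0.2695 0.133 ]
[0.4512 0.2981 0.133 ]
```

```bash
cat >> h.py <<'E'
np.set_printoptions(precision=4,suppress=True)
def rot(q): return R.from_quat([q[1],q[2],q[3],q[0]])
def plan(tcp,yaw=None,Rt=None):
    """shift (mm, tool axes) and turn (deg) to world TCP; yaw=world angle(deg) of tool x, tool down"""
    from rig import state
    s=state(); r=rot(s["tool_rot"])
    if Rt is None:
        c,n=np.cos(np.radians(yaw)),np.sin(np.radians(yaw)); Rt=R.from_matrix(np.array([[c,n,0],[n,-c,0],[0,0,-1.]]))
    d=r.inv().apply(np.asarray(tcp)-s["eef_pos"])*1000
    print("shift",d.round(1),"turn",np.degrees((r.inv()*Rt).as_rotvec()).round(2),"t",round(s["t"],2),"gap",round(s["finger_gap"],3),"F",s["wrist_force"].round(2))
E
python3 - <<'E'
from h import *
t=load("top","0"); s=load("side","0")
ax=np.array([-.9906,.137,0]); ay=np.array([-.137,-.9906,0]); o=np.array([.4666,.2845,0])
b,m=blobs(s,(0,150,100),(6,255,255),(160,150,220,210),3); print(b)
b2,_=blobs(t,(0,150,100),(6,255,255),(150,230,200,290),3); print(b2)
b3,_=blobs(s,(170,150,100),(180,255,255),(160,150,220,210),1); print(b3)
def dial(f,u,v):
    oo,d=ray(f,u,v); c=o+.010*ay; k=((c-oo)@ay)/(d@ay); p=oo+k*d-o; return p@ax*1000,p[2]*1000
for f,u,v in((s,191.1,196.3),(s,188,185.5),(s,189.5,195.5),(t,180.9,256.2),(t,179.0,257.7)): 
    x,z=dial(f,u,v); print(x,z,"r",np.hypot(x,z-57),"ang",np.arctan2(-x,57-z))
for bb,f in((b,s),(b2,t)):
    for q in bb: x,z=dial(f,*q[2]); print(q,x,z,"r",np.hypot(x,z-57),"ang",np.arctan2(-x,57-z))
print("green",onz(t,397.8,210,.07),"big",onz(t,437,230,.1))
plan([.4926,-.2205,.15],-67); plan([.4926,-.2205,.028],-67)
E
```

```text
[(np.int32(7), [190, 195, 3, 4], [191.1, 196.4])]
[]
[]
-5.344038858229943 22.031627589196525 r 35.37436671346801 ang 0.15165155805346225
-0.9783324157946985 57.30933854578846 r 1.0260724397941932 ang 1.8770390090282738
-1.3410321774530267 25.256406186800696 r 31.771907646195082 ang 0.0422206526671037
-7.324800662067285 21.44997329596898 r 36.296791916040455 ang 0.20319842319424744
-2.9086215285937773 39.40509435218953 r 17.8336979886941 ang 0.16382881237317162
(np.int32(7), [190, 195, 3, 4], [191.1, 196.4]) -5.308116447636517 21.71027134117576 r 35.686706895356856 ang 0.14929612091463065
green [ 0.5648 -0.2252  0.07  ] big [ 0.5147 -0.3004  0.1   ]
shift [-205.2 -368.2   81. ] turn [-0.02  0.07 -0.15] t 0.1 gap 1.002 F [ 0.13 -0.09  0.37]
shift [-205.  -368.2  203. ] turn [-0.02  0.07 -0.15] t 0.1 gap 1.002 F [ 0.13 -0.09  0.37]
```

Request:
move_arm:
  series:
    - [-22,-40,0,0,0,0,0.65]
    - [-55,-98,0,0,0,0,0.65]
    - [-95,-170,0,0,0,0,0.65]
    - [-135,-242,0,0,0,0,0.65]
    - [-170,-305,0,0,0,0,0.65]
    - [-195,-350,30,0,0,0,0.65]
    - [-205,-368,60,0,0,0,0.65]
    - [-205,-368,80,0,0,0,0.65]

```text
t: 0.9
eef_pos: [0.4705, -0.2492, 0.1762]
tool_rot: [-0.0, 0.833, -0.553, 0.001]
wrist_force: [0.1, -1.2, -0.6]
finger_gap: 0.649
```

Run:
```python
from h import *
plan([.4926,-.2205,.03],-67)
s=grab("side","1"); t=grab("top","1")
cv2.imwrite("pics/c1.png",np.hstack([cv2.resize(s["frame"][230:390,200:360,::-1],(400,400)),cv2.resize(t["frame"][180:340,330:490,::-1],(400,400))]))
```

```text
shift [-18.1 -31.3 146.2] turn [-0.08 -0.06 -0.12] t 0.9 gap 0.649 F [ 0.07 -1.18 -0.55]
```

View pics/c1.png

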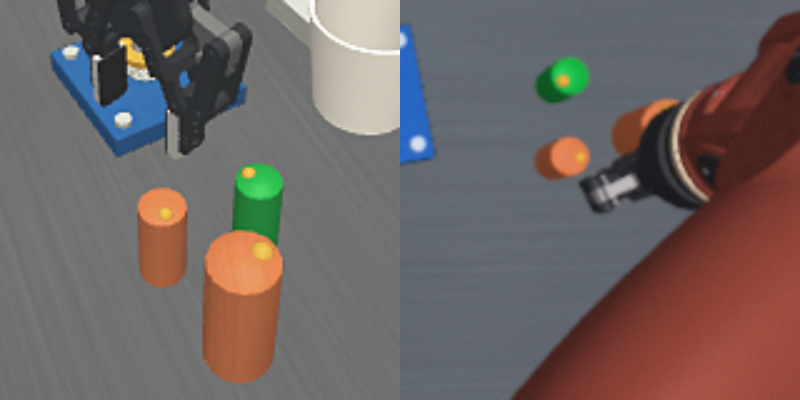

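The stub hasn't been touched and the gripper trails slightly short of it. I'll centre over the stub and go down.

Request:
move_arm:
  series:
    - [-18,-31,0,0,0,0,0.65]
    - [-18,-31,15,0,0,0,0.65]
    - [-18,-31,40,0,0,0,0.65]
    - [-18,-31,70,0,0,0,0.65]
    - [-18,-31,100,0,0,0,0.65]
    - [-18,-31,125,0,0,0,0.65]
    - [-18,-31,146,0,0,0,0.65]
    - [-18,-31,146,0,0,0,0.65]

```text
t: 1.8
eef_pos: [0.488, -0.2151, 0.0224]
tool_rot: [-0.002, 0.834, -0.551, -0.006]
wrist_force: [0.0, -0.0, -0.2]
finger_gap: 0.647
```

Run:
```python
from h import *
plan([.4926,-.2205,.03],-67)
s=grab("side","2"); crop(s,200,230,360,390,4,"c2")
```

```text
shift [ 6.7 -2.1 -7.6] turn [0.23 0.67 0.1 ] t 1.8 gap 0.647 F [ 0.04 -0.   -0.21]
```

View pics/c2.png

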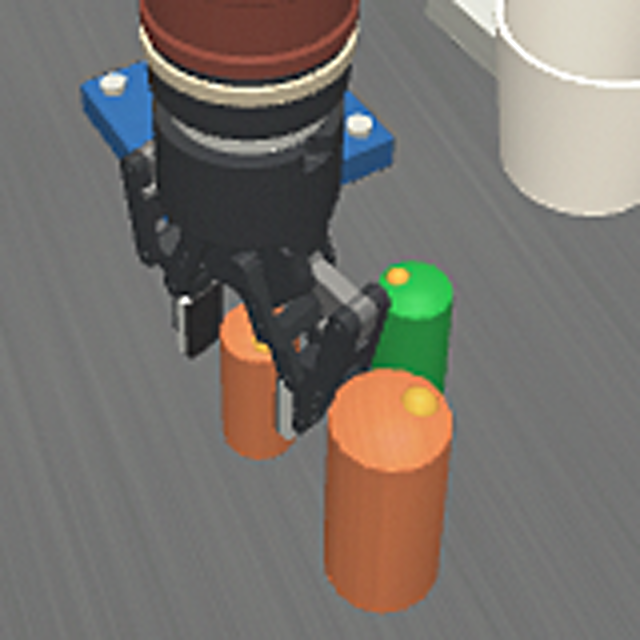

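The fingers straddle the stub but sit about 7 mm off along the jaw axis. I'll correct that before closing.

Request:
move_arm:
  series:
    - [6.7,-2,-7.6,0.2,0.7,0,0.65]
    - [6.7,-2,-7.6,0.2,0.7,0,0.65]
    - [6.7,-2,-7.6,0.2,0.7,0,0.65]
    - [6.7,-2,-7.6,0.2,0.7,0,0.65]

```text
t: 2.25
eef_pos: [0.494, -0.2214, 0.0329]
tool_rot: [0.0, 0.834, -0.551, 0.002]
wrist_force: [0.6, 1.5, 0.3]
finger_gap: 0.651
```

Run:
```python
from h import *
plan([.4926,-.2205,.03],-67)
```

```text
shift [-1.4  1.   2.9] turn [-0.08 -0.21  0.11] t 2.25 gap 0.651 F [0.57 1.47 0.3 ]
```

Request:
move_arm:
  series:
    - [-1,1,2,0,0,0,0.65]
    - [-1,1,2,0,0,0,0.5]
    - [-1,1,2,0,0,0,0.3]
    - [-1,1,2,0,0,0,0.2]
    - [-1,1,2,0,0,0,0.1]
    - [-1,1,2,0,0,0,0.1]
    - [-1,1,2,0,0,0,0.1]
    - [-1,1,2,0,0,0,0.1]

```text
t: 3.05
eef_pos: [0.4928, -0.221, 0.031]
tool_rot: [0.0, 0.834, -0.551, 0.002]
wrist_force: [-1.2, 0.7, 1.2]
finger_gap: 0.391
```

Run:
```python
from h import *
plan([.4926,-.2205,.13],-67)
s=grab("side","3"); crop(s,200,230,360,390,4,"c3")
```

```text
shift [ -0.1  -0.2 -99. ] turn [-0.08 -0.22  0.11] t 3.05 gap 0.391 F [-1.22  0.72  1.24]
```

View pics/c3.png

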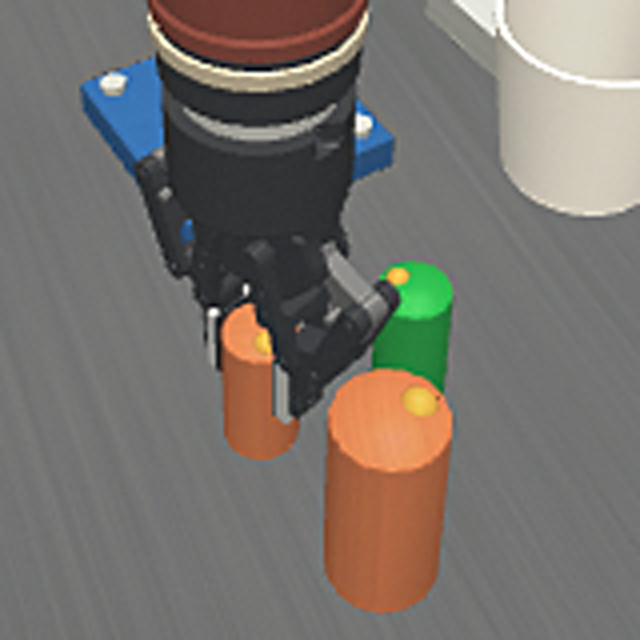

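It's gripped at 0.391, which fits 35 mm. Lifting.

Request:
move_arm:
  series:
    - [0,0,-10,0,0,0,0.1]
    - [0,0,-25,0,0,0,0.1]
    - [0,0,-50,0,0,0,0.1]
    - [0,0,-75,0,0,0,0.1]
    - [0,0,-100,0,0,0,0.1]
    - [0,0,-120,0,0,0,0.1]
    - [0,0,-125,0,0,0,0.1]
    - [0,0,-125,0,0,0,0.1]

```text
t: 3.9
eef_pos: [0.4929, -0.221, 0.1572]
tool_rot: [0.001, 0.834, -0.551, 0.003]
wrist_force: [-0.1, 0.1, -2.5]
finger_gap: 0.396
```

Run:
```python
from h import *
plan([.5515,-.0327,.15],-67)
s=grab("side","4"); crop(s,200,180,360,390,3,"c4")
```

```text
shift [-150.2 -127.8    6.7] turn [-0.14 -0.32  0.11] t 3.9 gap 0.396 F [-0.1   0.07 -2.49]
```

View pics/c4.png

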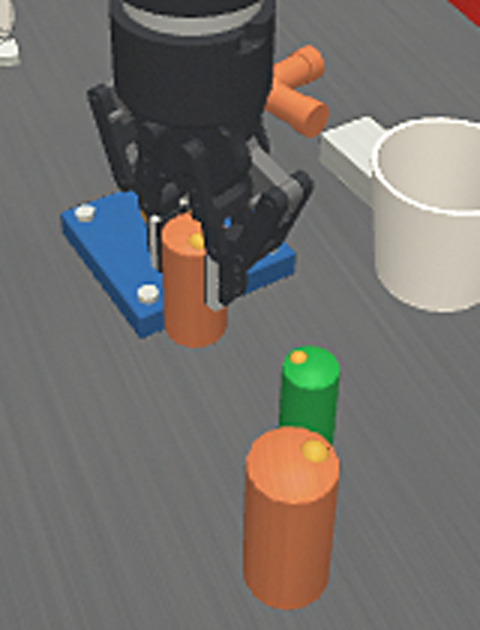

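The stub is held upright. Moving it over the spindle with the underside at about 126 mm.

Request:
move_arm:
  series:
    - [-15,-13,0,0,0,0,0.1]
    - [-45,-38,0,0,0,0,0.1]
    - [-80,-68,0,0,0,0,0.1]
    - [-115,-98,0,0,0,0,0.1]
    - [-140,-119,0,0,0,0,0.1]
    - [-150,-128,0,0,0,0,0.1]
    - [-150,-128,0,0,-0.3,0,0.1]
    - [-150,-128,0,0,-0.3,0,0.1]

```text
t: 4.75
eef_pos: [0.5508, -0.033, 0.1546]
tool_rot: [-0.001, 0.834, -0.551, -0.001]
wrist_force: [-0.4, -0.9, -1.9]
finger_gap: 0.395
```

Request:
move_arm:
  series:
    - [0,0,0,0,0,0,0.1]
    - [0,0,0,0,0,0,0.1]

```text
t: 4.95
eef_pos: [0.5504, -0.0342, 0.1543]
tool_rot: [-0.0, 0.834, -0.552, -0.001]
wrist_force: [-0.7, -0.1, -1.9]
finger_gap: 0.396
```

Run:
```python
from h import *
plan([.5515,-.0327,.082],-67)
s=grab("side","5"); t=grab("top","5")
cv2.imwrite("pics/c5.png",np.hstack([cv2.resize(s["frame"][150:300,190:340,::-1],(400,400)),cv2.resize(t["frame"][150:300,240:390,::-1],(400,400))]))
```

```text
shift [-0.8 -1.6 72.3] turn [0.02 0.12 0.01] t 4.95 gap 0.396 F [-0.73 -0.1  -1.89]
```

View pics/c5.png

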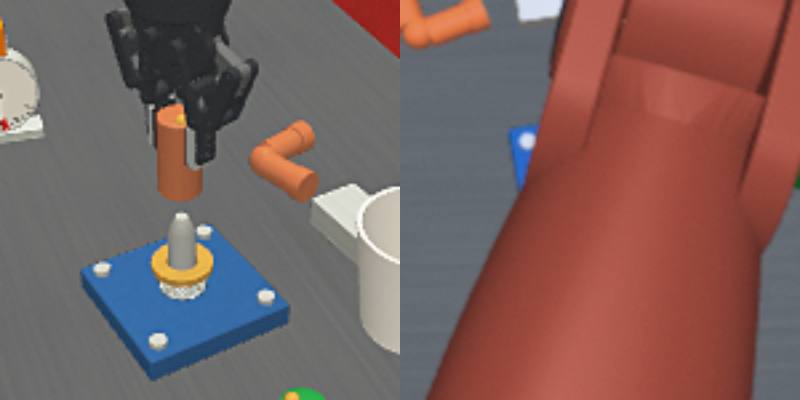

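The stub lines up with the spindle in the side view (column about 257.5 against 257.9). Lowering it.

Request:
move_arm:
  series:
    - [-1,-1.5,8,0,0,0,0.1]
    - [-1,-1.5,18,0,0,0,0.1]
    - [-1,-1.5,28,0,0,0,0.1]
    - [-1,-1.5,38,0,0,0,0.1]
    - [-1,-1.5,48,0,0,0,0.1]
    - [-1,-1.5,58,0,0,0,0.1]
    - [-1,-1.5,65,0,0,0,0.1]
    - [-1,-1.5,70,0,0,0,0.1]

```text
t: 5.85
eef_pos: [0.5513, -0.0321, 0.0837]
tool_rot: [-0.0, 0.834, -0.552, -0.001]
wrist_force: [1.1, -0.3, -2.2]
finger_gap: 0.396
```

Request:
move_arm:
  series:
    - [0,0,0,0,0,0,0.1]
    - [0,0,0,0,0,0,0.1]

```text
t: 6.05
eef_pos: [0.5514, -0.0322, 0.0838]
tool_rot: [-0.0, 0.834, -0.552, -0.001]
wrist_force: [0.1, 1.0, -1.8]
finger_gap: 0.397
```

Run:
```python
from h import *
plan([.5515,-.0327,.081],-67)
s=grab("side","6"); crop(s,190,150,340,300,4,"c6")
```

```text
shift [0.5 0.1 2.8] turn [0.02 0.13 0.03] t 6.05 gap 0.397 F [ 0.09  1.05 -1.78]
```

View pics/c6.png

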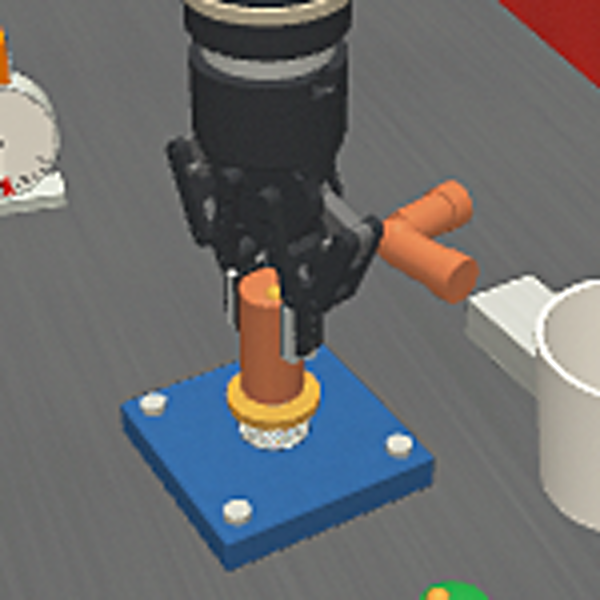

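The stub is on the spindle, about 3 mm short of the collar. Lowering the rest of the way and releasing.

Request:
move_arm:
  series:
    - [0.5,0,2,0,0,0,0.1]
    - [0.5,0,3,0,0,0,0.1]
    - [0.5,0,3,0,0,0,0.1]
    - [0.5,0,3,0,0,0,0.45]
    - [0.5,0,3,0,0,0,0.65]
    - [0.5,0,3,0,0,0,0.7]
    - [0.5,0,3,0,0,0,0.7]
    - [0.5,0,3,0,0,0,0.7]

```text
t: 6.9
eef_pos: [0.5517, -0.0327, 0.0811]
tool_rot: [-0.001, 0.834, -0.552, -0.001]
wrist_force: [-0.0, 0.1, 0.1]
finger_gap: 0.695
```

Request:
move_arm:
  series:
    - [0,0,-10,0,0,0,0.7]
    - [0,0,-30,0,0,0,0.7]
    - [0,0,-60,0,0,0,0.7]
    - [0,0,-95,0,0,0,0.7]
    - [0,0,-130,0,0,0,0.7]
    - [0,0,-160,0,0,0,0.7]
    - [0,0,-175,0,0,0,0.7]
    - [0,0,-180,0,0,0,0.7]

```text
t: 7.7
eef_pos: [0.5527, -0.0332, 0.2641]
tool_rot: [-0.001, 0.834, -0.552, 0.001]
wrist_force: [1.4, -0.3, -0.4]
finger_gap: 0.702
```

Run:
```python
from h import *
plan([.4666,.2845,.26],-97.5)
s=grab("side","7"); crop(s,150,140,340,300,4,"c7")
```

```text
shift [-326.1  -45.1    4.1] turn [-0.17  0.02 30.54] t 7.7 gap 0.702 F [ 1.41 -0.25 -0.44]
```

View pics/c7.png

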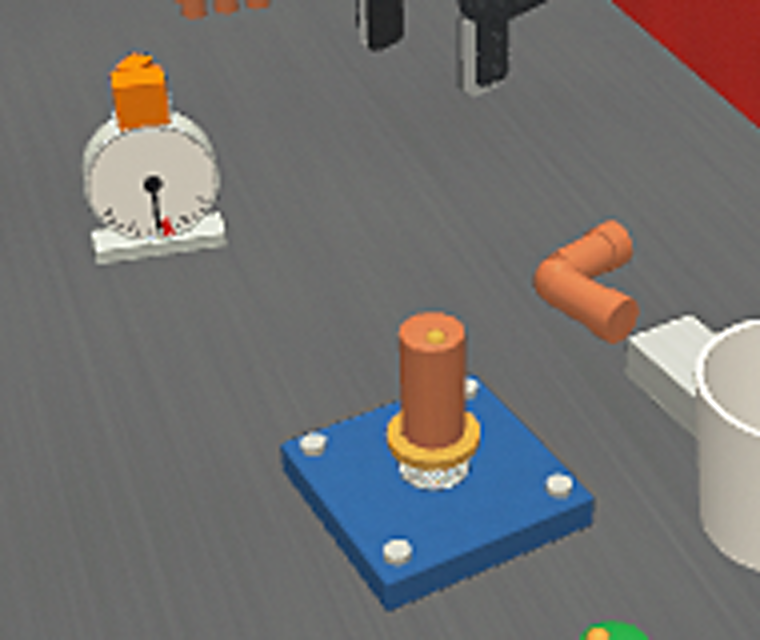

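The stub is seated on the collar and released, standing upright with the bead at about (258,224) in the full frame. Moving to the gauge.

Request:
move_arm:
  series:
    - [-20,-3,0,0,0,3,0.55]
    - [-60,-8,0,0,0,7,0.55]
    - [-105,-14,0,0,0,12,0.55]
    - [-150,-20,0,0,0,17,0.55]
    - [-200,-27,0,0,0,22,0.55]
    - [-245,-33,0,0,0,26,0.55]
    - [-290,-40,0,0,0,30,0.55]
    - [-315,-43,0,0,0,30.5,0.55]

```text
t: 8.55
eef_pos: [0.4723, 0.1199, 0.2624]
tool_rot: [0.017, -0.688, 0.725, 0.018]
wrist_force: [0.1, -0.1, -0.2]
finger_gap: 0.549
```

Request:
move_arm:
  series:
    - [0,0,0,0,0,0,0.55]
    - [0,0,0,0,0,0,0.55]
    - [0,0,0,0,0,0,0.55]

```text
t: 8.85
eef_pos: [0.4725, 0.12, 0.2622]
tool_rot: [0.017, -0.688, 0.725, 0.018]
wrist_force: [-0.3, 1.4, -0.9]
finger_gap: 0.549
```

Run:
```python
from h import *
plan([.4666,.2845,.18],-97.5)
plan([.4666,.2845,.10],-97.5)
s=grab("side","8"); crop(s,130,80,270,220,4,"c8")
from rig import state; print(state()["joint_positions"])
```

```text
shift [-159.7   14.2   90.3] turn [0.22 2.83 4.55] t 8.85 gap 0.549 F [-0.31  1.41 -0.87]
shift [-155.7   14.1  170.2] turn [0.22 2.83 4.55] t 8.85 gap 0.549 F [-0.31  1.41 -0.87]
[-0.0523 -0.2399 -0.1768  1.6359  0.0496  3.1406]
```

View pics/c8.png

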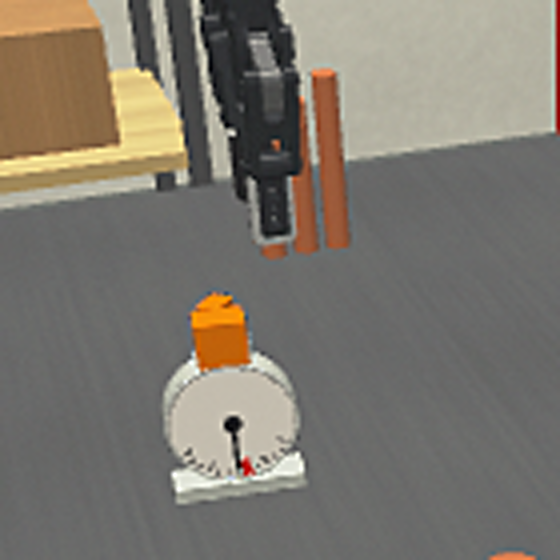

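Joint 6 reached its limit, so I'll turn the equivalent half-turn the other way, about -175° around tool z.

Request:
move_arm:
  series:
    - [0,0,0,0,0,-5,0.55]
    - [0,0,0,0,0,-13,0.55]
    - [0,0,0,0,0,-21,0.55]
    - [0,0,0,0,0,-29,0.55]
    - [0,0,0,0,0,-37,0.55]
    - [0,0,0,0,0,-45,0.55]
    - [0,0,0,0,0,-53,0.55]
    - [0,0,0,0,0,-61,0.55]

```text
t: 9.7
eef_pos: [0.4727, 0.1204, 0.2622]
tool_rot: [-0.024, 0.962, -0.272, -0.007]
wrist_force: [0.7, -0.1, 0.3]
finger_gap: 0.55
```

Request:
move_arm:
  series:
    - [0,0,0,0,0,-8,0.55]
    - [0,0,0,0,0,-16,0.55]
    - [0,0,0,0,0,-24,0.55]
    - [0,0,0,0,0,-32,0.55]
    - [0,0,0,0,0,-40,0.55]
    - [0,0,0,0,0,-48,0.55]
    - [0,0,0,0,0,-56,0.55]
    - [0,0,0,0,0,-62,0.55]

```text
t: 10.5
eef_pos: [0.4729, 0.1207, 0.262]
tool_rot: [-0.024, 0.964, 0.265, 0.007]
wrist_force: [-0.1, -0.5, -0.1]
finger_gap: 0.55
```

Run:
```python
from h import *
plan([.4666,.2845,.20],82.5)
from rig import state; print(state()["joint_positions"])
```

```text
shift [  76.7 -141.2   70.1] turn [ -1.61  -2.46 -51.71] t 10.5 gap 0.55 F [-0.08 -0.5  -0.07]
[-0.0509 -0.2377 -0.1754  1.6355  0.0496  0.9826]
```

Request:
move_arm:
  series:
    - [8,-14,8,0,0,-8,0.55]
    - [20,-37,18,-0.5,-0.5,-16,0.55]
    - [34,-62,30,-0.5,-1,-24,0.55]
    - [48,-88,42,-1,-1.5,-32,0.55]
    - [62,-114,54,-1,-2,-40,0.55]
    - [72,-133,62,-1.5,-2.5,-47,0.55]
    - [77,-141,62,-1.6,-2.5,-51.7,0.55]
    - [77,-141,62,-1.6,-2.5,-51.7,0.55]

```text
t: 11.3
eef_pos: [0.4665, 0.2856, 0.2075]
tool_rot: [-0.0, 0.751, 0.661, -0.001]
wrist_force: [-0.2, -0.5, 0.3]
finger_gap: 0.549
```

Request:
move_arm:
  series:
    - [0,0,0,0,0,0,0.55]
    - [0,0,0,0,0,0,0.55]

```text
t: 11.5
eef_pos: [0.4667, 0.2852, 0.2076]
tool_rot: [-0.0, 0.751, 0.66, -0.001]
wrist_force: [-0.4, -0.6, -0.2]
finger_gap: 0.548
```

Run:
```python
from h import *
plan([.4666,.2845,.20],82.5)
plan([.4666,.2845,.10],82.5)
s=grab("side","9"); crop(s,130,80,270,220,4,"c9")
from rig import state; print(state()["joint_positions"])
```

```text
shift [-0.7 -0.   7.6] turn [-0.06  0.04  0.08] t 11.5 gap 0.548 F [-0.38 -0.61 -0.18]
shift [ -0.7   0.1 107.6] turn [-0.06  0.04  0.08] t 11.5 gap 0.548 F [-0.38 -0.61 -0.18]
[ 0.3092 -0.0599 -0.1119  1.5201 -0.0002  0.4387]
```

View pics/c9.png

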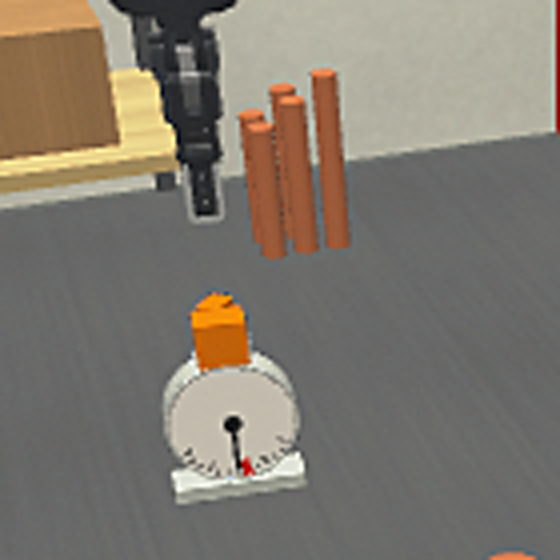

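It's aligned above the orange grip. Going down.

Request:
move_arm:
  series:
    - [-0.5,0,10,0,0,0,0.55]
    - [-0.5,0,30,0,0,0,0.55]
    - [-0.5,0,52,0,0,0,0.55]
    - [-0.5,0,72,0,0,0,0.55]
    - [-0.5,0,88,0,0,0,0.55]
    - [-0.5,0,99,0,0,0,0.55]
    - [-0.5,0,106,0,0,0,0.55]
    - [-0.5,0,106,0,0,0,0.55]

```text
t: 12.35
eef_pos: [0.4663, 0.2844, 0.1009]
tool_rot: [-0.0, 0.751, 0.66, -0.001]
wrist_force: [-0.2, -0.2, 1.4]
finger_gap: 0.548
```

Request:
move_arm:
  series:
    - [0,0,0,0,0,0,0.55]
    - [0,0,0,0,0,0,0.55]

```text
t: 12.55
eef_pos: [0.4668, 0.2845, 0.1018]
tool_rot: [-0.0, 0.751, 0.66, -0.0]
wrist_force: [-0.5, 0.1, -0.9]
finger_gap: 0.55
```

Run:
```python
from h import *
plan([.4666,.2845,.10],82.5)
s=grab("side","10"); crop(s,130,80,270,220,4,"c10")
```

```text
shift [-0.  -0.2  1.8] turn [-0.04  0.03  0.07] t 12.55 gap 0.55 F [-0.55  0.13 -0.93]
```

View pics/c10.png

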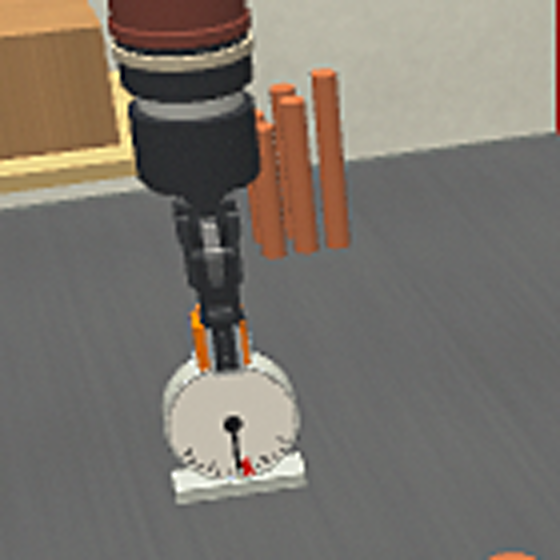

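The fingers straddle the grip block and are centred on it. Closing.

Request:
move_arm:
  series:
    - [0,0,0,0,0,0,0.4]
    - [0,0,0,0,0,0,0.25]
    - [0,0,0,0,0,0,0.1]
    - [0,0,0,0,0,0,0.05]
    - [0,0,0,0,0,0,0.05]
    - [0,0,0,0,0,0,0.05]
    - [0,0,0,0,0,0,0.05]

```text
t: 13.3
eef_pos: [0.4673, 0.2848, 0.1025]
tool_rot: [0.0, 0.751, 0.66, 0.0]
wrist_force: [1.2, 0.6, 5.8]
finger_gap: 0.268
```

Run:
```python
from h import *
plan([.4666,.2845,.10],82.5)
```

```text
shift [-0.4 -0.7  2.5] turn [ 0.03 -0.01  0.07] t 13.3 gap 0.268 F [1.25 0.57 5.82]
```

Gripped at 0.268, which fits 24 mm. Lifting.

Request:
move_arm:
  series:
    - [0,0,-6,0,0,0,0.05]
    - [0,0,-20,0,0,0,0.05]
    - [0,0,-45,0,0,0,0.05]
    - [0,0,-75,0,0,0,0.05]
    - [0,0,-105,0,0,0,0.05]
    - [0,0,-135,0,0,0,0.05]
    - [0,0,-155,0,0,0,0.05]
    - [0,0,-165,0,0,0,0.05]

```text
t: 14.1
eef_pos: [0.4676, 0.2849, 0.2702]
tool_rot: [0.001, 0.751, 0.66, 0.001]
wrist_force: [0.3, 0.0, -3.2]
finger_gap: 0.272
```

Request:
move_arm:
  series:
    - [0,0,-3,0,0,0,0.05]
    - [0,0,-3,0,0,0,0.05]

```text
t: 14.3
eef_pos: [0.4676, 0.2848, 0.2732]
tool_rot: [0.001, 0.751, 0.66, 0.001]
wrist_force: [1.0, 0.0, -3.9]
finger_gap: 0.267
```

Run:
```python
from h import *
plan([.5515,-.0327,.265],82.5)
s=grab("side","11"); crop(s,130,40,270,180,4,"c11")
b=blobs(s,(0,150,80),(6,255,255),(150,60,240,160),3)[0]; print(b)
# stub on spindle, side
b,m=blobs(s,(3,120,70),(30,255,255),(240,205,280,275),100); print(b)
for z in(.05,.085,.12): print(proj(s,[.5515,-.0327,z]))
t=grab("top","11"); cv2.imwrite("pics/t11.png",cv2.resize(t["frame"][150:300,100:380,::-1],None,fx=2.8,fy=2.8))
```

```text
shift [-304.   124.2    8.2] turn [ 0.16 -0.06  0.07] t 14.3 gap 0.267 F [ 1.04  0.04 -3.86]
[(np.int32(11), [182, 137, 4, 5], [183.7, 138.6])]
[(np.int32(667), [247, 218, 23, 40], [257.7, 238.6])]
[257.692  247.3542]
[257.4433 234.6978]
[257.1824 221.4152]
```

View pics/c11.png

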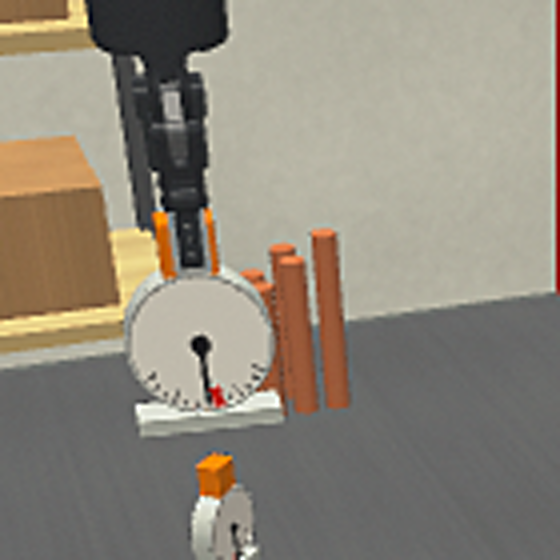

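View pics/t11.png

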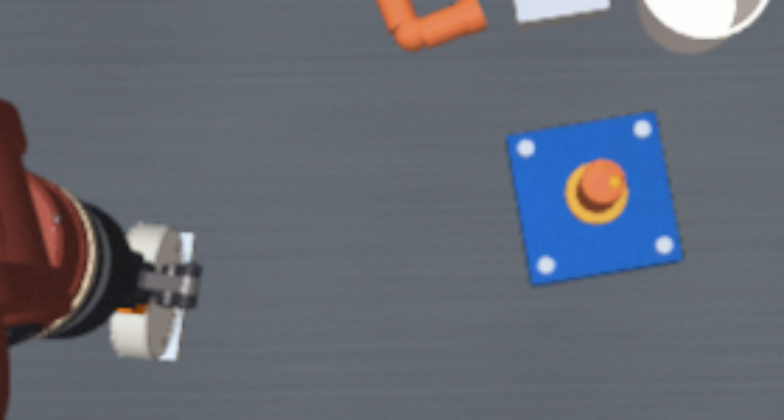

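Run:
```python
from h import *
t=load("top","11"); s=load("side","11")
h=cv2.cvtColor(t["frame"],cv2.COLOR_RGB2HSV); print(h[205:226:2,304:326:2,2]); print(h[205:226:2,304:326:2,0])
b,m=blobs(t,(3,120,180),(14,225,255),(300,200,330,232),20); print(b)
c=np.vstack([q for q in cv2.findContours(m,0,1)[0] if cv2.contourArea(q)>20]); e=cv2.fitEllipse(cv2.convexHull(c)); print(e,onz(t,*e[0],.118))
print("bead",blobs(t,(15,100,180),(30,255,255),(316,205,330,225),3)[0], onz(t,319.7,215.4,.1222))
from rig import state
st=state(); r=rot(st["tool_rot"]); print("tool axes",r.as_matrix())
# foot front edge
V=lambda x,y:(x/4+130-.4,y/4+40-.4)
T=st["eef_pos"]
for q in((140,437),(284,421),(136,407),(281,393)): 
    z=T[2]-.1025+(0 if q[1]>410 and q[0]!=136 else .012)
    p=onz(s,*V(*q),z); print(p, r.inv().apply(p-T)*1000)
```

```text
[[198 199 199 200 201 200 197 196 194 194 195]
 [199 197 198 183 172 212 197 162 195 193 196]
 [198 178 207 230 231 231 227 227 207 198 195]
 [152 234 226 230 231 229 227 226 230 176 196]
 [228 226 222 233 230 226 227 230 228 180 197]
 [234 193 229 232 228 227 227 234 232 217 180]
 [234 137 198 231 227 229 227 226 224 226 164]
 [234 122 134 225 227 227 229 228 224 219 151]
 [234 184 114 139 198 227 229 201 185 229 173]
 [233 227 141 113 112 115 115 150 230 212 189]
 [191 233 228 196 136 143 189 230 232 167 198]]
[[108 108 108 107 108 108 108 108 108 108 107]
 [108 108 108 111 167   6   0 158 108 108 108]
 [108 114  16  12  11  11  10  10   6 108 108]
 [135  20  15  10  10  10  10  11  11 172 108]
 [ 20  19  10  10   9   9   9  18  18   6 108]
 [ 20  17  11  10   9   9   9  20  20  12 108]
 [ 20  12  10  11   9   9   9  12  13  13 111]
 [ 20  11  10  10  10  10  10  11  10  18 130]
 [ 20  17   9   9  10  10  10   9  16  20 109]
 [ 20  20  13   9   9   9   8  14  20  18 108]
 [ 16  20  19  18  12  13  17  20  20 119 108]]
[(np.int32(167), [307, 207, 16, 15], [314.4, 214.5])]
((314.7079772949219, 214.40676879882812), (14.537327766418457, 15.65782356262207), 116.26190948486328) [ 0.5512 -0.0324  0.118 ]
bead [(np.int32(16), [317, 213, 5, 4], [319.0, 214.5]), (np.int32(23), [318, 218, 6, 7], [321.0, 221.5])] [ 0.5483 -0.0427  0.1222]
tool axes [[ 0.1293  0.9916  0.0012]
 [ 0.9916 -0.1293  0.0002]
 [ 0.0004  0.0012 -1.    ]]
[0.4219 0.2837 0.1695] [ -6.8834 -44.8917 102.4439]
[0.512  0.2735 0.1695] [ -5.3984  45.7791 102.5524]
[0.4245 0.3031 0.1815] [ 12.6375 -44.8592  90.4517]
[0.5154 0.2904 0.1815] [11.8029 46.967  90.5607]
```

The stub top is at (0.551, -0.0325) and the gauge hangs straight in the grip. Carrying it over.

Request:
move_arm:
  series:
    - [-12,5,0,0,0,0,0.05]
    - [-40,16,0,0,0,0,0.05]
    - [-80,33,0,0,0,0,0.05]
    - [-122,50,0,0,0,0,0.05]
    - [-165,68,0,0,0,0,0.05]
    - [-207,85,0,0,0,0,0.05]
    - [-245,100,0,0,0,0,0.05]
    - [-275,112,0,0,0,0,0.05]

```text
t: 15.2
eef_pos: [0.5424, -0.0055, 0.271]
tool_rot: [-0.0, 0.752, 0.659, -0.0]
wrist_force: [-0.1, -0.1, -3.5]
finger_gap: 0.268
```

Run:
```python
from h import *
m=.18
plan([.5513+.1025*np.sin(m)*.99,-.0327-.1025*np.sin(m)*.13,.14+.1025*np.cos(m)],Rt=R.from_matrix(np.array([[.1305,.9914,0],[.9914,-.1305,0],[0,0,-1.]]))*R.from_rotvec([m,0,0]))
```

```text
shift [-25.8  30.7  30.1] turn [10.3  -0.   -0.02] t 15.2 gap 0.268 F [-0.07 -0.08 -3.49]
```

Request:
move_arm:
  series:
    - [-10,12,0,2,0,0,0.05]
    - [-20,24,0,5,0,0,0.05]
    - [-25,30,5,8,0,0,0.05]
    - [-26,31,12,10.3,0,0,0.05]
    - [-26,31,20,10.3,0,0,0.05]
    - [-26,31,27,10.3,0,0,0.05]
    - [-26,31,30,10.3,0,0,0.05]
    - [-26,31,30,10.3,0,0,0.05]

```text
t: 16.0
eef_pos: [0.5692, -0.0351, 0.2409]
tool_rot: [-0.067, 0.749, 0.657, -0.059]
wrist_force: [0.1, 1.4, -3.7]
finger_gap: 0.276
```

Request:
move_arm:
  series:
    - [0,0,0,0,0,0,0.05]
    - [0,0,0,0,0,0,0.05]
    - [0,0,0,0,0,0,0.05]
    - [0,0,0,0,0,0,0.05]
    - [0,0,0,0,0,0,0.05]
    - [0,0,0,0,0,0,0.05]

```text
t: 16.6
eef_pos: [0.5692, -0.0351, 0.2409]
tool_rot: [-0.067, 0.749, 0.657, -0.059]
wrist_force: [0.2, -0.2, -4.2]
finger_gap: 0.273
```

Run:
```python
from h import *
m=.18
plan([.5513+.1025*np.sin(m)*.99,-.0327-.1025*np.sin(m)*.13,.14+.1025*np.cos(m)],Rt=R.from_matrix(np.array([[.1305,.9914,0],[.9914,-.1305,0],[0,0,-1.]]))*R.from_rotvec([m,0,0]))
s=grab("side","12"); cv2.imwrite("pics/c12.png",cv2.resize(s["frame"][150:290,200:320,::-1],None,fx=4.2,fy=4.2,interpolation=2)); cv2.imwrite("pics/d12.png",cv2.resize(s["frame"][170:225,230:285,::-1],None,fx=10,fy=10,interpolation=2))
from rig import state; print(state()["joint_positions"])
```

```text
shift [0.  0.2 0.1] turn [ 0.03 -0.01 -0.  ] t 16.6 gap 0.273 F [ 0.2  -0.23 -4.2 ]
[-0.2767  0.2563  0.2708  1.763  -0.0258 -0.1435]
```

View pics/c12.png

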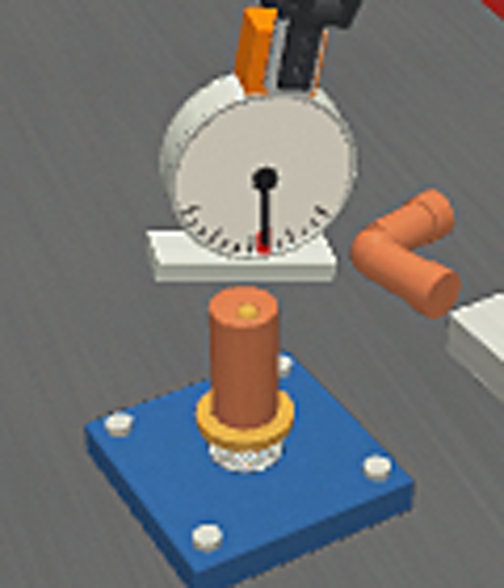

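View pics/d12.png

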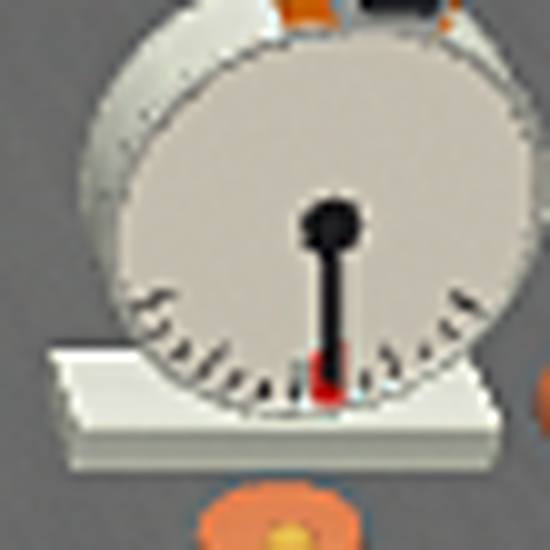

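The pointer at about (263,203) lies over the red mark. I'll measure the remaining offset.

```bash
cat >> h.py <<'E'
def dialcheck(f,show=True):
    from rig import state
    st=state(); r=rot(st["tool_rot"]).as_matrix(); T=st["eef_pos"]
    O=T+.1025*r[:,2]; ax=-r[:,1]; ay=-r[:,0]; az=-r[:,2]
    c=O+.057*az+.0101*ay
    def dial(u,v):
        oo,d=ray(f,u,v); k=((c-oo)@ay)/(d@ay); p=oo+k*d-c; x,z=p@ax*1e3,p@az*1e3; return np.arctan2(-x,-z),np.hypot(x,z)
    im=f["frame"].astype(float); u0,v0=proj(f,c).astype(int)
    red=[];blk=[]
    for v in range(v0-5,v0+30):
        for u in range(u0-22,u0+22):
            a,rr=dial(u,v); R_,G,B=im[v,u]
            if 28<rr<44 and abs(a)<.8 and R_-max(G,B)>60: red.append((a,rr,R_-max(G,B),u,v))
            if 12<rr<27 and abs(a)<.8:
                w=190-max(R_,G,B)
                if w>30: blk.append((a,rr,w,u,v))
    red=np.array(red);blk=np.array(blk)
    print("pivot px",proj(f,c),"tilt",np.arcsin(r[2,1]) )
    for n,q in(("red",red),("ptr",blk)): print(n,len(q),"mean ang",np.average(q[:,0],weights=q[:,2]),"range",q[:,0].min(),q[:,0].max(),"r",np.average(q[:,1],weights=q[:,2]),"px",np.average(q[:,3:],axis=0,weights=q[:,2]))
E
python3 - <<'E'
from h import *
s=load("side","12"); dialcheck(s)
print(s["frame"][203:212,258:268,0]); print(s["frame"][203:212,258:268,1])
E
```

```text
pivot px [262.604  192.0827] tilt -0.17957083359802986
red 12 mean ang 0.12740464358013265 range 0.06089425688051647 0.2431375239488342 r 37.56559409328192 px [261.8718 208.1034]
ptr 12 mean ang 0.16328423120151828 range 0.08071101625559352 0.2297380666053424 r 19.565356909795682 px [262.5331 200.4981]
[[195 194 198 209  50  32 168 203 197 196]
 [194 195 199 210  51  27 164 204 197 196]
 [196 199 205 236  45  29 165 205 200 195]
 [196 144 151 187  46  29 164 208 200 202]
 [200 148 154 199  40  22 162 205 102 202]
 [200  93 153 195 138  91 153 202  93 198]
 [198  47 203 187 184 185 204 222 171 213]
 [238 176 242 217 202 195 163 149 169 163]
 [144 146 179 172 165 156 239 235 235 232]]
[[189 189 194 205  50  33 166 199 193 190]
 [188 191 198 213  55  21 118 201 192 191]
 [191 197 202 114  12  28 120 204 194 190]
 [191 143 154  58  16  31 120 207 196 198]
 [195 148 157  62  18  31 122 205  99 196]
 [194  94 157  60  16  28 119 202  88 194]
 [191  49 206  47   0  15 123 246 188 202]
 [237 183 255 177 116 113 127 156 172 164]
 [144 147 184 180 176 167 247 239 237 233]]
```

Run:
```python
from h import *
m=.165
for z in(.125,.119): plan([.5513+.1025*np.sin(m)*.99,-.0327-.1025*np.sin(m)*.13,z+.1025*np.cos(m)],Rt=R.from_matrix(np.array([[.1305,.9914,0],[.9914,-.1305,0],[0,0,-1.]]))*R.from_rotvec([m,0,0]))
from rig import state
print(state()["wrist_force"])
```

```text
shift [ 0.   1.4 14.8] turn [-0.83 -0.01 -0.  ] t 16.65 gap 0.272 F [-0.37 -0.04 -2.42]
shift [ 0.   2.5 20.7] turn [-0.83 -0.01 -0.  ] t 16.65 gap 0.272 F [-0.37 -0.04 -2.42]
[-0.3668 -0.0373 -2.4161]
```

Request:
move_arm:
  series:
    - [0,0.3,3,-0.4,0,0,0.05]
    - [0,0.7,7,-0.8,0,0,0.05]
    - [0,1,10,-0.8,0,0,0.05]
    - [0,1.2,13,-0.8,0,0,0.05]
    - [0,1.4,14.8,-0.8,0,0,0.05]
    - [0,1.4,14.8,-0.8,0,0,0.05]
    - [0,1.4,14.8,-0.8,0,0,0.05]
    - [0,1.4,14.8,-0.8,0,0,0.05]

```text
t: 17.45
eef_pos: [0.5681, -0.035, 0.2262]
tool_rot: [-0.062, 0.749, 0.657, -0.054]
wrist_force: [-0.2, 0.7, -3.4]
finger_gap: 0.272
```

Run:
```python
from h import *
m=.165
for z in(.119,): plan([.5513+.1025*np.sin(m)*.99,-.0327-.1025*np.sin(m)*.13,z+.1025*np.cos(m)],Rt=R.from_matrix(np.array([[.1305,.9914,0],[.9914,-.1305,0],[0,0,-1.]]))*R.from_rotvec([m,0,0]))
s=grab("side","13"); cv2.imwrite("pics/c13.png",cv2.resize(s["frame"][150:290,200:320,::-1],None,fx=4.2,fy=4.2,interpolation=2)); dialcheck(s)
```

```text
shift [0.1 0.9 6.1] turn [-0.02 -0.   -0.01] t 17.45 gap 0.272 F [-0.22  0.7  -3.43]
pivot px [262.4079 198.4985] tilt -0.165364673837198
red 15 mean ang 0.1609091212907527 range 0.06519484112332342 0.26544007448765033 r 37.55431862333391 px [262.4737 214.0656]
ptr 12 mean ang 0.1685973896911531 range 0.0918694827392028 0.24896601169677862 r 19.065945697276494 px [262.5152 206.5009]
```

View pics/c13.png

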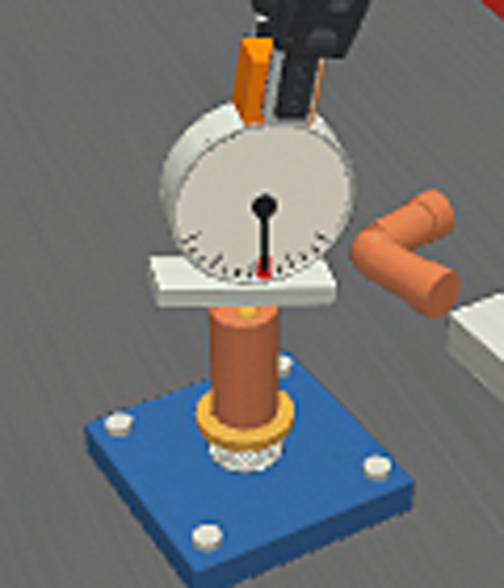

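Now the foot is just above the bead and the pointer sits on the mark. I'll lower slowly onto the stub and press.

Request:
move_arm:
  series:
    - [0,0.2,1,0,0,0,0.05]
    - [0,0.4,2,0,0,0,0.05]
    - [0,0.5,3,0,0,0,0.05]
    - [0,0.6,4,0,0,0,0.05]
    - [0,0.8,5,0,0,0,0.05]
    - [0,0.9,6,0,0,0,0.05]
    - [0,0.9,6,0,0,0,0.05]
    - [0,0.9,6,0,0,0,0.05]

```text
t: 18.3
eef_pos: [0.568, -0.035, 0.2203]
tool_rot: [-0.062, 0.749, 0.657, -0.054]
wrist_force: [0.2, -0.5, -1.0]
finger_gap: 0.268
```

Request:
move_arm:
  series:
    - [0,0,0,0,0,0,0.05]
    - [0,0,0,0,0,0,0.05]
    - [0,0,0,0,0,0,0.05]
    - [0,0,0,0,0,0,0.05]
    - [0,0,0,0,0,0,0.05]
    - [0,0,0,0,0,0,0.05]
    - [0,0,0,0,0,0,0.05]
    - [0,0,0,0,0,0,0.05]

```text
t: 19.1
eef_pos: [0.568, -0.035, 0.2203]
tool_rot: [-0.062, 0.749, 0.657, -0.054]
wrist_force: [0.3, -0.3, -1.7]
finger_gap: 0.273
```

Run:
```python
from h import *
from rig import state
F=[]
m=.165
for z in(.119,): plan([.5513+.1025*np.sin(m)*.99,-.0327-.1025*np.sin(m)*.13,z+.1025*np.cos(m)],Rt=R.from_matrix(np.array([[.1305,.9914,0],[.9914,-.1305,0],[0,0,-1.]]))*R.from_rotvec([m,0,0]))
for i in range(5): s=grab("side","14"); F.append(state()["wrist_force"])
print(np.array(F),np.mean(F,0))
cv2.imwrite("pics/c14.png",np.hstack([cv2.resize(s["frame"][160:290,205:310,::-1],None,fx=3.8,fy=3.8,interpolation=2)[:490],cv2.resize(s["frame"][180:229,235:275,::-1],None,fx=10,fy=10,interpolation=2)])); dialcheck(s)
print(s["frame"][208:220,257:269,0]); print(s["frame"][208:220,257:269,1])
```

```text
shift [ 0.1 -0.   0.2] turn [-0.01 -0.   -0.  ] t 19.1 gap 0.273 F [ 0.29 -0.34 -1.66]
[[ 0.0816 -0.0481 -1.1542]
 [ 0.2288 -0.3517 -1.2836]
 [ 1.0823  0.1041 -1.1204]
 [ 0.3845 -0.0517 -1.4642]
 [-0.9917 -0.95   -1.7955]] [ 0.1571 -0.2595 -1.3636]
pivot px [262.4355 201.0489] tilt -0.16511037441183318
red 16 mean ang 0.1541832757438004 range 0.051356413164939635 0.26766139755390816 r 36.955283566394115 px [262.395  216.2495]
ptr 13 mean ang 0.1716065530897623 range 0.0927699570737154 0.2536496674910753 r 19.65092069328345 px [262.5518 209.2199]
[[195 194 196 199 208  51  40 216 200 195 195 193]
 [194 194 194 200 209  48  42 217 198 196 194 195]
 [194 194 195 199 210  49  40 218 199 195 194 193]
 [194 194 193 199 209  47  40 216 198 194 195 195]
 [195 194 195 199 210  45  39 216 198 195 199 199]
 [196 195 195 202 239  47  46 240 198 196 197 104]
 [195 196 202 206 204  43  39 210 202 198 197  88]
 [198 198 143 103 190  43  38 210 201 147 204 198]
 [203 201 150 153 188  36  28 204 197  93 201 199]
 [206 199  93 153 196 142 191 192 205 159 239 208]
 [222 211 102 218 193 185 203 207 198 154 171 151]
 [153 159 164 160 150 156 155 169 195 235 233 231]]
[[190 189 191 194 202  49  38 210 193 190 189 188]
 [188 189 188 194 204  48  39 210 193 190 189 190]
 [188 189 189 194 203  49  39 212 194 189 190 188]
 [189 188 188 194 204  46  40 211 193 189 189 189]
 [189 189 191 196 208  49  44 217 196 190 194 194]
 [190 191 191 198 162  57  23 124 201 193 191 100]
 [189 190 198 206 110  12  29 119 207 195 193  84]
 [192 193 143 102  61  14  32 122 205 145 199 193]
 [197 196 148 157  63  19  33 123 204  91 194 194]
 [200 193  94 158  61  12  12  71 199 169 243 197]
 [223 213 103 234  46   2  73 129 203 155 174 154]
 [155 158 165 166 160 173 170 180 202 239 236 233]]
```

View pics/c14.png

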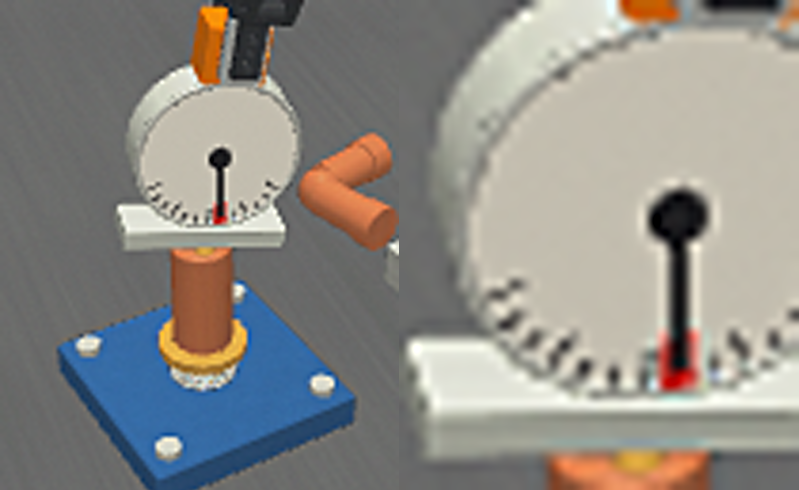

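The wrist force rose from about -3.5 N to -1.4 N, so the press is about 2 N. The pointer and the red mark are both centred on column 262.5. Handing in.

```bash
python3 -c "
from rig import state,hand_in
s=state();print(s['t'],s['wrist_force'],s['finger_gap']);print(hand_in())"
```

```text
19.35 [-0.99172977 -0.94998745 -1.79546989] 0.27368898996363106
the job is handed in; nothing more can be done
None
```

I handed the job in at 19.35 s of the 53 s allowed. The copper stub is on the spindle, resting on the brass collar and released. The gauge is still held by its orange grip, with its foot on the stub's top and the pointer on the red mark.

Last checks:
- **Pointer on mark:** the pointer and the red mark are both centred at pixel column 262.5 in the side view, with the gauge tilted 0.165 rad. My dial-plane estimates gave 0.154 rad for the mark and 0.172 rad for the pointer. That 0.02 rad disagreement is within pixel error, and the mark spans about ±0.08 rad.
- **Press:** about 2 N, from the wrist force rising from about -3.5 N to -1.4 N. Single readings vary by about 0.5 to 1 N. This is well short of the collar's stop.
- **Foot position:** the middle of the foot is over the stub's axis to within about 1–2 mm, judged from the side view only, because the arm blocks the top view.
- **Other objects:** the elbow, bucket and steel block were not touched.

One thing did not go as planned. On the way to the gauge, joint 6 reached the end of its range, so I took the same grasp with a half turn the other way.

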